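Vortex a capped sample tube at full speed

TASK

Vortex the sample with the orange cap at full speed: turn the mixer's speed knob fully clockwise to its end stop, then take the orange-capped tube out of the rack and stand it upright, tip down, in the mixer's rubber cup, pressing the cup about halfway down its 8 mm of spring travel so that the mixer runs without being pushed to the bottom. Keep it pressed there for two seconds and finish while still gripping the tube and holding it down like that; do not let go. Leave the green-capped tubes in the rack and everything else on the bench where it is.

Things in the scene. Friction and masses are not known exactly. Their poses are not given: they have to be found in the camera images.
- mixer: Vortex mixer, white housing 196 (x) x 132 (y) mm, fixed to the bench. Origin under its centre on the bench, z up; its own -x side is the front, which faces roughly to the robot. The front half is a level control deck, top 95 mm high, with a blue panel and the black speed knob; the rear half is a hump 120 mm high with the round black rubber cup on top of it.
- speed_knob (a joint): Speed knob of the mixer, rad: 0 = lowest speed (anticlockwise stop), grows as it is turned clockwise seen from above, 4.71 = full speed (clockwise end stop, 270 degrees in all). It has a little friction (0.04 N m) and stays where it is left.
- knob_top (a point): Centre of the knob's flat top, 125 mm above the bench on its vertical axis, 50 mm in front of the mixer's centre. The knob is a round fluted black cylinder, 34 mm in diameter, 97 to 124 mm high, with a red pointer; grip it from above at any yaw. The deck within 55 mm of the axis has nothing taller than 6 mm; the cup (rim 159 mm high) has its axis 108 mm behind the knob's.
- touch_cup (a joint): How far the rubber cup is pressed down, m: 0 = up (at rest), 0.008 = bottomed. It moves straight down on a spring: it starts to sink at 2.5 N and takes 0.6 N more per mm (4.9 N at 4 mm, 7.3 N at the bottom); a tube's own weight does not sink it.
- cup_floor (a point): Centre of the round flat inner floor of the rubber cup, moves with the cup; 142 mm above the bench at rest. The cup is open upward, 17 mm deep, about 17 mm inner radius at the floor and 22 mm at the rim (outer radius 27 mm).
- rack: Blue rack, 62 (x) x 232 (y) x 70 mm high, fixed to the bench, origin under its centre. One row of four 33 mm round holes along its own y, at y = -78, -26, +26 and +78 mm; three hold tubes, one is empty. The tubes stand on its base, 6 mm above the bench.
- tube_orange: The sample: capped 50 ml conical tube with orange cap, about 55 g, 116 mm tall, loose upright in one of the rack's holes (2 mm play all round, so it may lean slightly). Origin at the middle of its pointed underside, z up the tube. White body of 29 mm diameter, whose lowest 16 mm taper to a 9 mm wide flat tip; the cap is 34 mm in diameter, from 100 to 116 mm up the tube. In the rack its cap top is 122 mm above the bench.
- tube_green1: Another such tube with a green cap, in the rack; stays there.
- tube_green2: Another such tube with a green cap, in the rack; stays there.
- beaker: Bystander: glass beaker, 72 mm wide, 95 mm tall, origin under its centre.
- reagent: Bystander: amber glass bottle with blue cap, 68 mm wide, 140 mm tall, origin under its centre.
- tip_box: Bystander: grey pipette-tip box with clear lid, 122 x 84 x 73 mm, origin under its centre.
- dishes: Bystander: stack of three Petri dishes, 90 mm wide, 44 mm tall, origin under its centre.
- timer: Bystander: flat white bench timer, 62 x 68 x 16 mm, origin under its centre.
There are look-alikes about, which are no part of the job. Leave any yellow look-alike of the tube_green1 alone.

How it is judged:
By the outcome, as a careful person would: the job done as asked, in the order asked, and still so for the second after the job is handed in, while the arm keeps its last pose, push and grip.
It also fails if it takes over 72 s, if anything falls off the work surface, if the arm or the gripper's body presses on something with over 40 N, if the wrist force passes 120 N, or if a joint passes its speed limit or range.

ROBOT

A 6-joint arm with a two-finger parallel gripper is mounted at the origin on the work surface. World frame = base frame: x ahead of the robot, y to its left, z up, the work surface at z = 0. Lengths are in m, angles in rad, forces in N, time in s.
With the tool pointing down it reaches from about 0.275 to 0.75 m from the base axis. Payload 10.2 kg.
Tool frame: the origin (TCP) lies midway between the tips of the shut fingers; the grasp point (between the pads) lies 19 mm behind it (arm.grip_point_offset is the z of the grasp point in the tool frame, in m); z points along the fingers, y is the direction in which the jaws open and shut (so a half turn about z gives the same grasp; the last joint's range is limited). The gripper opens to 85 mm and grips with 20 to 120 N. Pads are 22 mm wide; open, the fingers measure 114 mm over their backs; the gripper's body (76 mm by 85 mm) begins 54 mm behind the grasp point. The pads swing forward as they close: fully open they stand 13 mm farther back than shut.
Start: joints at [-1.402, 0.313, 1.498, -0, 1.331, -0.223], TCP at [0.2, -0.485, 0.231] pointing down, gripper open.
Joint ranges: [-2.94, 2.94], [-0.97, 2.17], [0.19, 2.56], [-1.23, 4.37], [0.02, 3.11], [-2.88, 2.88]. Speed limits (rad/s): [2.39, 2.39, 3.01, 3.14, 3.14, 3.14].

INTERFACE

Orientations are given as a rotation vector (axis times angle).
In Python, from station import arm gives the robot as it stands. The module is installed in compiled form; this text tells all that it offers.
- The arm moves only by the tool drive_tool, never from a script. Its argument "motion" is a list of rows, each an object with "claw": the opening, from 0 (shut) to 1 (fully open); "offset": the shift along the tool's x, y, z in cm, a list of three; "yaw": the turn about the tool's z in degrees. In form: [{"claw": claw, "offset": [x, y, z], "yaw": yaw}, ...]. A call has 1 to 20 rows; each row shifts and turns the commanded pose from where the row before left it, along the tool's axes as they then stand; what a row does not reach is not made up. A row lasts 1/12 s, in which the tool goes at most 41.7 mm and 7.16 degrees, less where a joint would pass 70% of its speed; a pose out of reach is approached as far as the arm can. A call with a gripper value outside its range is refused whole. The fingers move at their own pace and stop on an object; "squeeze" is the grip in N (left out, the last holds). Time passes only in rows, so rows that do not move let the fingers close. It gives the time, the measured TCP pose, the force and the opening at its end, in the units of the state.
- arm.read_state(): the state, without advancing time (a new reading comes with each control period).
- arm.read_camera(name): name is "scene" or "top" or "wrist"; returns a dict with "img" (400x640x3 uint8, blue, green, red), "mtx" (3x3 intrinsics, pixels), "eye" and "rotation" of the camera in the world; the wrist camera has in their place "tool_from_camera" (4x4, takes a point from camera to tool coordinates, whose origin is the TCP and whose axes are the flange's). Camera axes: x right, y down, z forward; pixel columns grow to the right and rows downward; lengths in m; the calibration is good to about 2 mm. A picture is of the moment at which its call begins: read the wrist's pose just before it. There is no depth.
- arm.close_job(): hands the job in, once; it reports no verdict.
The state is a dict: "time": time; "joint_positions": joint angles; "joint_velocities": joint speeds; "joint_torque": joint torques, N m; "eef_pos": TCP position; "ee_rot": TCP orientation; "contact_force": force on the tool from outside, world axes, zero at the start; "moment": the same for the moment, N m; "width": finger opening in m.
Only numpy, scipy, OpenCV 4.12 (cv2) and the standard library are available. Lean on these libraries where they do the work, as an engineer would, in place of code of your own. Each camera call takes 0.05 s, during which the arm holds its last target. There are 200 camera calls.

## Working session

There is one attempt and no reset: what is moved stays moved. The work goes in short steps, Python scripts to look and compute and a tool call to move; the robot and the scene stay as the last step left them, time stands still between calls to the robot, and variables do not carry over. Pictures are saved under pics/ and viewed, about 8 in all and at most 12, crops included, and the job is handed in when it is done.

Besides the shell and the picture viewer there is one more tool, called after "Emit:" by a JSON object that holds its "op" and its "data". drive_tool: Moves the arm, as the interface text tells. Its arguments: {"type":"object","properties":{"motion":{"type":"array"},"squeeze":{"type":"number"}},"required":["motion"]}

```bash
mkdir -p pics; cat > h.py <<'E'
import numpy as np, cv2, json
from station import arm
from scipy.spatial.transform import Rotation as R
def cam(n):
    s=arm.read_state(); c=arm.read_camera(n); c['s']=s
    if n=='wrist':
        T=np.eye(4);T[:3,:3]=R.from_rotvec(s['ee_rot']).as_matrix();T[:3,3]=s['eef_pos']
        W=T@np.array(c['tool_from_camera']);c['eye']=W[:3,3];c['rotation']=W[:3,:3]
    c['eye']=np.array(c['eye']);c['rotation']=np.array(c['rotation']);return c
def onz(c,u,v,z):
    d=c['rotation']@np.linalg.inv(c['mtx'])@[u,v,1.]
    return c['eye']+d*(z-c['eye'][2])/d[2]
def proj(c,p):
    q=c['mtx']@(c['rotation'].T@(np.array(p)-c['eye']));return q[:2]/q[2]
def blobs(c,lo,hi,amin=60):
    h=cv2.cvtColor(c['img'],cv2.COLOR_BGR2HSV)
    m=cv2.inRange(h,np.array(lo),np.array(hi))
    n,l,s,ce=cv2.connectedComponentsWithStats(m)
    return [(ce[i].round(1),s[i].tolist()) for i in range(1,n) if s[i][4]>=amin]
E
python3 - <<'E'
from h import *
for n in('scene','top'):
    c=cam(n);cv2.imwrite(f'pics/{n}0.png',c['img']);print(n,c['eye'],c['rotation'].round(3).tolist(),c['mtx'][0][0])
    for k,lo,hi in(('orange',(8,130,120),(18,255,255)),('yel',(20,120,120),(34,255,255)),('green',(40,90,60),(85,255,255)),('red',(0,150,100),(6,255,255))):print(k,blobs(c,lo,hi,15))
s=arm.read_state();print(s['time'],s['ee_rot'],s['width'],arm.grip_point_offset)
E
```

```text
scene [ 1.86423021 -0.18054613  0.95235394] [-1.742, -1.478, 0.804] 478.9354577269843
orange [(array([265.9, 194.8]), [261, 192, 11, 6, 52])]
yel [(array([237.7, 183.5]), [233, 181, 10, 6, 51]), (array([235. , 214.2]), [230, 211, 11, 7, 62]), (array([362.5, 314.1]), [322, 297, 85, 34, 1908])]
green [(array([281.9, 195.2]), [277, 191, 10, 9, 71]), (array([234.3, 198.6]), [229, 195, 11, 9, 74]), (array([353.5, 307.9]), [352, 306, 4, 5, 15])]
red [(array([472.3, 273.2]), [466, 269, 14, 9, 99])]
top [ 0.47747877 -0.02433905  1.97877846] [-2.212, 2.167, -0.072] 490.56565353354773
orange [(array([360.3, 213.2]), [356, 209, 9, 9, 61]), (array([603.8, 260.9]), [594, 213, 46, 103, 894])]
yel [(array([308.3,  91. ]), [281, 76, 55, 31, 1118]), (array([387.5, 191.2]), [383, 187, 10, 10, 70]), (array([383.8, 240. ]), [379, 236, 10, 9, 70])]
green [(array([346.7, 212.5]), [343, 208, 9, 9, 60]), (array([387.5, 215. ]), [383, 211, 10, 9, 68])]
red [(array([234. ,  82.9]), [230, 79, 9, 9, 67])]
0.1 [-3.08037118e+00 -6.11231457e-01 -7.48658125e-05] 0.08548371622945015 -0.0187
```

View pics/scene0.png

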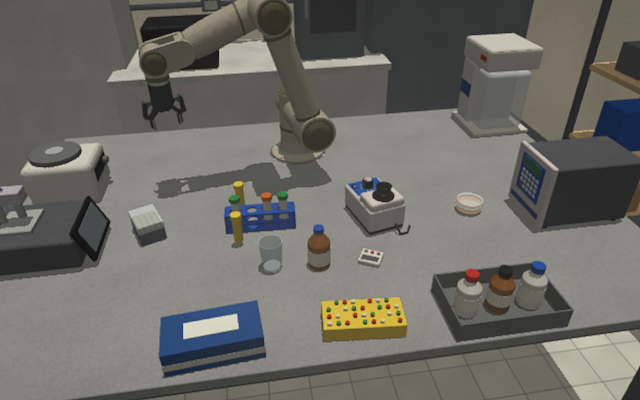

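View pics/top0.png

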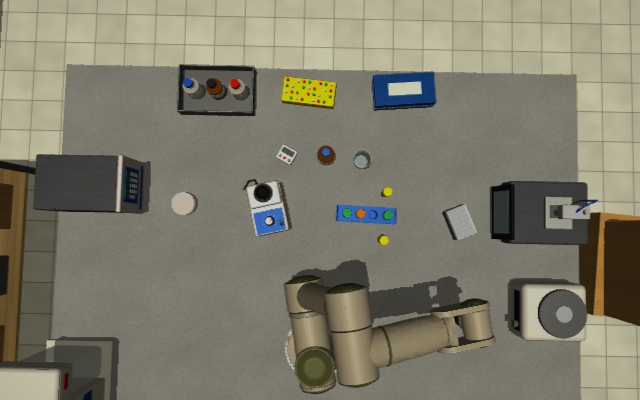

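```bash
sed -i "s/c\['rotation'\]=np.array(c\['rotation'\])/c['rotation']=np.array(c['rotation'])\n    if c['rotation'].ndim==1: c['rotation']=R.from_rotvec(c['rotation']).as_matrix()\n    /; s/^    ;return c/    return c/" h.py
python3 - <<'E'
from h import *
t=cam('top');s=cam('scene')
print('orange top',onz(t,360.3,213.2,.122),'scene',onz(s,265.9,194.8,.118))
for n,u,v in(('g1',346.7,212.5),('g2',387.5,215),('y1',387.5,191.2),('y2',383.8,240)):print(n,onz(t,u,v,.122))
g=cv2.cvtColor(t['img'],cv2.COLOR_BGR2GRAY)
m=cv2.inRange(t['img'][170:245,240:300],(0,0,0),(60,60,60))
n,l,st,ce=cv2.connectedComponentsWithStats(m)
for i in range(1,n):
  if st[i][4]>15: print((ce[i]+[240,170]).round(1),st[i].tolist(),onz(t,*(ce[i]+[240,170]),.159),onz(t,*(ce[i]+[240,170]),.125))
b=cv2.resize(t['img'][165:250,235:405],None,fx=4.7,fy=4.7,interpolation=cv2.INTER_CUBIC)
a=cv2.resize(s['img'][165:250,215:425],None,fx=3.8,fy=3.8,interpolation=cv2.INTER_CUBIC)[:, :799]
a=a[:190+100]; b=cv2.copyMakeBorder(b,0,0,0,max(0,a.shape[1]-b.shape[1]),0)[:,:a.shape[1]]
b=b[:310];cv2.imwrite('pics/crop1.png',np.vstack([b,a])[:600])
E
```

```text
Traceback (most recent call last):
  File "h.py", line 11
    ;return c
    ^
SyntaxError: invalid syntax
```

```bash
sed -i "s/^ *;return c/    return c/" h.py
python3 - <<'E'
from h import *
t=cam('top');s=cam('scene')
print('orange top',onz(t,360.3,213.2,.122),'scene',onz(s,265.9,194.8,.118))
for n,u,v in(('g1',346.7,212.5),('g2',387.5,215),('y1',387.5,191.2),('y2',383.8,240)):print(n,onz(t,u,v,.122))
m=cv2.inRange(t['img'][170:245,240:300],(0,0,0),(60,60,60))
n,l,st,ce=cv2.connectedComponentsWithStats(m)
for i in range(1,n):
  if st[i][4]>15: print((ce[i]+[240,170]).round(1),st[i].tolist(),onz(t,*(ce[i]+[240,170]),.159),onz(t,*(ce[i]+[240,170]),.125))
b=cv2.resize(t['img'][170:245,235:405],None,fx=4.7,fy=4.7,interpolation=cv2.INTER_CUBIC)
a=cv2.resize(s['img'][170:235,215:425],None,fx=3.8,fy=3.8,interpolation=cv2.INTER_CUBIC)
w=min(a.shape[1],b.shape[1]);cv2.imwrite('pics/crop1.png',np.vstack([b[:,:w],a[:,:w]])[:600])
E
```

```text
orange top [ 0.53334412 -0.16005718  0.122     ] scene [ 0.52699705 -0.16045999  0.118     ]
g1 [ 0.53493988 -0.10854474  0.122     ]
g2 [ 0.52863991 -0.2630906   0.122     ]
y1 [ 0.61894082 -0.26198772  0.122     ]
y2 [ 0.43410739 -0.25028505  0.122     ]
[249.8 183. ] [3, 9, 15, 11, 33] [0.63630313 0.25575155 0.159     ] [0.63927054 0.26098465 0.125     ]
[262.6 192.6] [14, 14, 18, 18, 256] [0.60135234 0.2071967  0.159     ] [0.60366675 0.21152262 0.125     ]
[285.2 207.7] [41, 17, 9, 42, 53] [0.5470083  0.12174359 0.159     ] [0.54830736 0.12447294 0.125     ]
```

View pics/crop1.png

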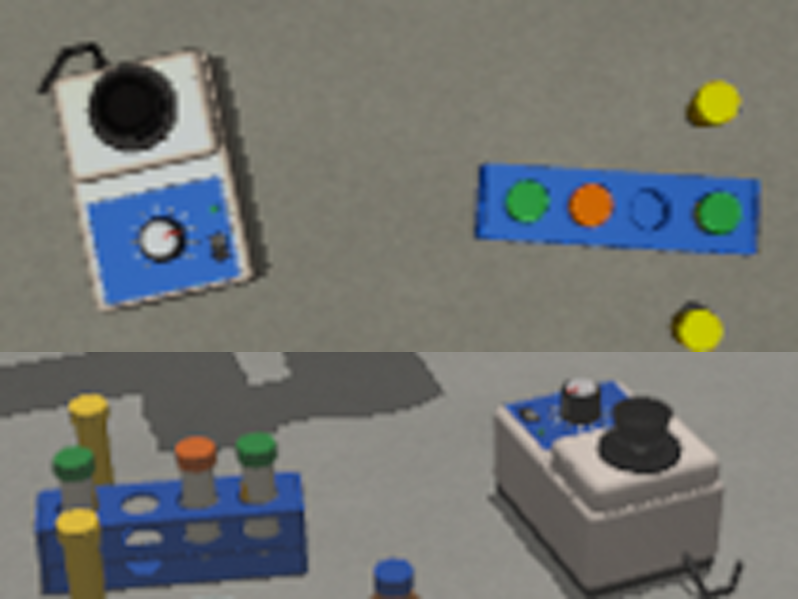

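The orange cap is at (360,213) in top and (266,195) in scene. It could be mistaken for the green caps at (347,212) and (387,215), or for the yellow tubes at (387,191) and (384,240). The crop confirms the orange one, with the empty hole to its right. The knob is near (269.5,221) with its pointer to the right, and the cup is at (262.6,192.6).

Emit:
{"op": "drive_tool", "data": {"motion": [{"claw":1,"offset":[2.6,-2.55,-0.3],"yaw":0},{"claw":1,"offset":[2.6,-2.55,-0.3],"yaw":0},{"claw":1,"offset":[2.6,-2.55,-0.3],"yaw":0},{"claw":1,"offset":[2.6,-2.55,-0.3],"yaw":0},{"claw":1,"offset":[2.6,-2.55,-0.3],"yaw":0},{"claw":1,"offset":[2.6,-2.55,-0.3],"yaw":0},{"claw":1,"offset":[2.6,-2.55,-0.3],"yaw":0},{"claw":1,"offset":[2.6,-2.55,-0.3],"yaw":0},{"claw":1,"offset":[2.6,-2.55,-0.3],"yaw":0},{"claw":1,"offset":[2.6,-2.55,-0.3],"yaw":0},{"claw":1,"offset":[2.6,-2.55,-0.3],"yaw":0},{"claw":1,"offset":[2.6,-2.55,-0.3],"yaw":0},{"claw":1,"offset":[2.6,-2.55,-0.3],"yaw":0},{"claw":1,"offset":[2.6,-2.55,-0.3],"yaw":0},{"claw":1,"offset":[2.6,-2.55,-0.3],"yaw":0},{"claw":1,"offset":[2.6,-2.55,-0.3],"yaw":0},{"claw":1,"offset":[2.6,-2.55,-0.3],"yaw":0},{"claw":1,"offset":[2.6,-2.55,-0.3],"yaw":0},{"claw":1,"offset":[2.6,-2.55,-0.3],"yaw":0},{"claw":1,"offset":[2.6,-2.55,-0.3],"yaw":0}], "squeeze": 30}}

```text
time: 1.87
eef_pos: [0.4865, 0.1867, 0.2913]
ee_rot: [3.081, 0.612, -0.0]
contact_force: [-0.5, -1.3, 0.4]
width: 0.0854
```

```bash
python3 - <<'E'
from h import *
w=cam('wrist');s=w['s'];cv2.imwrite('pics/w1.png',w['img'])
print(s['time'],s['eef_pos'],s['joint_positions'],s['contact_force'],w['eye'])
print('knob',proj(w,[.497,.183,.125]),'cup',proj(w,[.601,.207,.159]))
h=cv2.cvtColor(w['img'],cv2.COLOR_BGR2HSV)
print('red',blobs(w,(0,120,80),(8,255,255),20)); print('dark',blobs(w,(0,0,0),(180,255,60),300))
print('bright',blobs(w,(0,0,110),(180,70,255),300))
E
```

```text
1.8667 [0.486542   0.18666252 0.29131097] [ 1.41297372e-01  2.68153544e-01  1.40114813e+00 -6.42002369e-05
  1.47246440e+00  1.31995776e+00] [-0.50442804 -1.26598771  0.39645081] [0.56081202 0.21756519 0.43448163]
knob [327.28340576 168.27233288] cup [354.03566896  34.55373013]
red [(array([335.5, 166. ]), [329, 165, 14, 3, 42])]
dark [(array([350.7,  31.8]), [314, 0, 77, 72, 4366]), (array([323.6, 157.1]), [305, 141, 40, 44, 584]), (array([134.2, 359. ]), [7, 269, 219, 131, 13456]), (array([504.1, 359. ]), [414, 269, 218, 131, 13405]), (array([318.1, 391.5]), [235, 381, 168, 19, 2321])]
bright [(array([302.9, 169.8]), [0, 0, 640, 400, 179485]), (array([324.2, 166.2]), [310, 152, 30, 29, 645])]
```

View pics/w1.png

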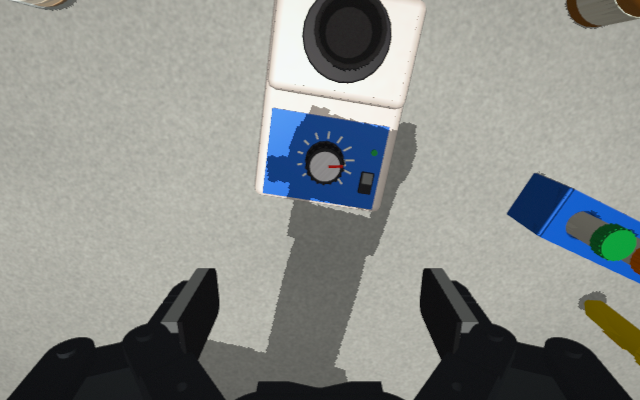

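```bash
cat >> h.py <<'E'
def totool(p,s=None):
    s=s or arm.read_state();return (R.from_rotvec(s['ee_rot']).as_matrix().T@(np.array(p)-s['eef_pos'])*100).round(2)
E
python3 - <<'E'
from h import *
w=cam('wrist');t=cam('top')
k=onz(w,324.4,166.3,.125);print('knob',k,onz(t,269.5,221,.125),totool(k))
# cup inner/outer from wrist: outer rim ellipse
g=cv2.inRange(cv2.cvtColor(w['img'],cv2.COLOR_BGR2GRAY)[:100,280:410],0,75)
n,l,st,ce=cv2.connectedComponentsWithStats(g);print(st[1:].tolist())
i=1+np.argmax(st[1:,4]);x=st[i]
c=onz(w,280+x[0]+x[2]/2,x[1]+x[3]-x[2]/2,.159);print('cup(rough)',c,np.linalg.norm((c-k)[:2]))
E
```

```text
knob [0.49919991 0.19087743 0.125     ] [0.49682641 0.18228649 0.125     ] [ 1.37  0.07 16.56]
[[28, 0, 88, 87, 5426], [77, 77, 1, 1, 1]]
cup(rough) [0.59682449 0.211044   0.159     ] 0.09968575108868995
```

Emit:
{"op": "drive_tool", "data": {"motion": [{"claw":1,"offset":[0.5,0,0.5],"yaw":-7},{"claw":1,"offset":[0,0,1],"yaw":-7},{"claw":1,"offset":[0,0,1],"yaw":-7},{"claw":1,"offset":[0,0,1],"yaw":-7},{"claw":1,"offset":[0,0,0.5],"yaw":-2},{"claw":1,"offset":[0,0,0],"yaw":0},{"claw":1,"offset":[0,0,0],"yaw":0}]}}

```text
time: 2.6
eef_pos: [0.4908, 0.1857, 0.2515]
ee_rot: [2.82, 1.384, -0.0]
contact_force: [-0.2, -0.2, 0.7]
width: 0.0855
```

```bash
python3 - <<'E'
from h import *
t=cam('top');t['img']=cv2.imread('pics/top0.png')
for z in range(1):
  h=cv2.cvtColor(t['img'],cv2.COLOR_BGR2HSV)
  m=cv2.inRange(h,(95,90,60),(125,255,255))[195:245,240:300]
  ct=max(cv2.findContours(m,0,1)[0],key=cv2.contourArea);hole=cv2.drawContours(np.zeros_like(m),[ct],-1,255,-1)&~m
  n,l,st,ce=cv2.connectedComponentsWithStats(hole)
  for i in range(1,n):
    if st[i][4]>15:p=ce[i]+[240,195];print(p,st[i][4],onz(t,*p,.115))
w=cam('wrist');s=w['s'];cv2.imwrite('pics/w2.png',w['img']);print(s['eef_pos'],s['joint_positions'][5])
h=cv2.cvtColor(w['img'],cv2.COLOR_BGR2HSV)
exp=proj(w,[.4985,.188,.125]);print('exp',exp)
for p,st in blobs(w,(0,0,90),(180,70,255),300):print(p,st,onz(w,*p,.125))
E
```

```text
[268.93055556 220.56944444] 72 [0.49851748 0.18560564 0.115     ]
[0.49093378 0.18595601 0.2517899 ] 0.7965240823583739
exp [325.34024919 182.24060301]
[311.9 180.5] [0, 0, 640, 400, 200346] [0.49095012 0.19565064 0.125     ]
[325.5 184.3] [309, 169, 35, 32, 835] [0.49757059 0.1865754  0.125     ]
```

View pics/w2.png

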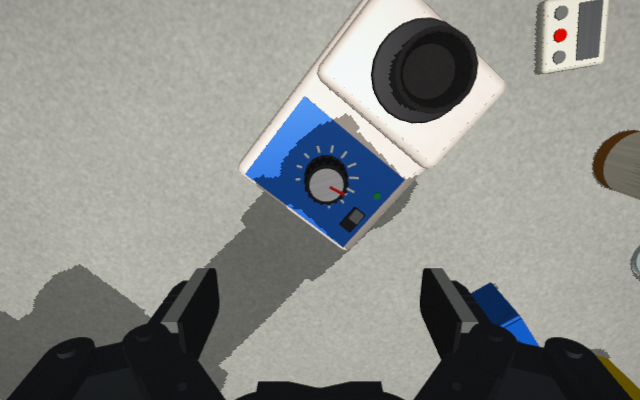

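Emit:
{"op": "drive_tool", "data": {"motion": [{"claw":1,"offset":[0.5,0.5,2],"yaw":0},{"claw":1,"offset":[0,0,3],"yaw":0},{"claw":1,"offset":[0,0,3],"yaw":0},{"claw":1,"offset":[0,0,3],"yaw":0},{"claw":1,"offset":[0,0,2],"yaw":0},{"claw":0.9,"offset":[0,0,1],"yaw":0},{"claw":0.8,"offset":[0,0,0.6],"yaw":0},{"claw":0.7,"offset":[0,0,0],"yaw":0},{"claw":0.5,"offset":[0,0,0],"yaw":0},{"claw":0.3,"offset":[0,0,0],"yaw":0},{"claw":0.2,"offset":[0,0,0],"yaw":0},{"claw":0.2,"offset":[0,0,0],"yaw":0},{"claw":0.2,"offset":[0,0,0],"yaw":0},{"claw":0.2,"offset":[0,0,0],"yaw":0}], "squeeze": 30}}

```text
time: 3.87
eef_pos: [0.499, 0.1874, 0.1069]
ee_rot: [2.817, 1.387, 0.005]
contact_force: [-0.4, -2.0, 6.6]
width: 0.0328
```

```bash
python3 -c "
from h import *
s=arm.read_state();print(s)"
```

```text
{'time': 3.8667, 'joint_positions': array([ 1.39495392e-01,  4.59348350e-01,  1.63498630e+00, -5.84231119e-04,
        1.04377852e+00,  7.95235949e-01]), 'joint_velocities': array([-0.00244818,  0.00146159,  0.00097912, -0.00078257, -0.00197435,
        0.00276692]), 'joint_torque': array([ 1.15736492e+00, -4.08736432e+01, -2.01185971e+01,  4.70824298e-01,
        5.75900101e-02,  8.04228592e-03]), 'eef_pos': array([0.4990337 , 0.18737858, 0.10690055]), 'ee_rot': array([2.81685765, 1.38745899, 0.00494073]), 'contact_force': array([-0.42659016, -1.9531019 ,  6.63285893]), 'moment': array([-0.30001241, -0.0801089 , -0.01734795]), 'width': 0.03280531451561618}
```

Emit:
{"op": "drive_tool", "data": {"motion": [{"claw":0.2,"offset":[0,0,-0.1],"yaw":4},{"claw":0.2,"offset":[0,0,-0.1],"yaw":6},{"claw":0.2,"offset":[0,0,0],"yaw":6},{"claw":0.2,"offset":[0,0,0],"yaw":6},{"claw":0.2,"offset":[0,0,0],"yaw":6},{"claw":0.2,"offset":[0,0,0],"yaw":6},{"claw":0.2,"offset":[0,0,0],"yaw":4}], "squeeze": 30}}

```text
time: 4.45
eef_pos: [0.4993, 0.1867, 0.1071]
ee_rot: [3.116, 0.386, 0.005]
contact_force: [8.7, -4.3, -10.8]
width: 0.0328
```

Emit:
{"op": "drive_tool", "data": {"motion": [{"claw":0.2,"offset":[0,0,0],"yaw":4},{"claw":0.2,"offset":[0,0,0],"yaw":4},{"claw":0.2,"offset":[0,0,0],"yaw":4}]}}

```text
time: 4.7
eef_pos: [0.4994, 0.1865, 0.1071]
ee_rot: [3.139, 0.061, 0.005]
contact_force: [9.2, -6.4, -11.6]
width: 0.0323
```

```bash
python3 -c "
from h import *
s=arm.read_state();print(s['moment'],s['joint_positions'],s['contact_force'],s['joint_torque'][5])"
```

```text
[-1.09225395 -1.51211169  0.04784325] [ 0.13844478  0.45941485  1.63423517 -0.00232834  1.04490624  1.67126862] [  9.19604676  -6.36878047 -11.55584905] -1.0594585910439491
```

Emit:
{"op": "drive_tool", "data": {"motion": [{"claw":0.2,"offset":[0,0,0.1],"yaw":0},{"claw":0.2,"offset":[0,0,0.1],"yaw":0}]}}

```text
time: 4.87
eef_pos: [0.4995, 0.1865, 0.1068]
ee_rot: [3.139, 0.066, 0.006]
contact_force: [-0.5, -8.4, 14.7]
width: 0.0325
```

```bash
python3 - <<'E'
from h import *
w=cam('wrist');s=w['s'];cv2.imwrite('pics/w3.png',w['img'])
print(s['moment'],s['joint_positions'],s['contact_force'],s['joint_torque'][5],np.array(w['tool_from_camera']).round(3).tolist())
E
```

```text
[-1.44474677  0.09762206  0.02598787] [ 0.1385396   0.45976586  1.63455276 -0.00251069  1.04341139  1.6682473 ] [-0.49032755 -8.40102091 14.66058094] 0.11734524741768837 [[-0.001, -0.949, -0.315, 0.08], [1.0, -0.001, 0.0, 0.0], [-0.0, -0.315, 0.949, -0.143], [0.0, 0.0, 0.0, 1.0]]
```

View pics/w3.png

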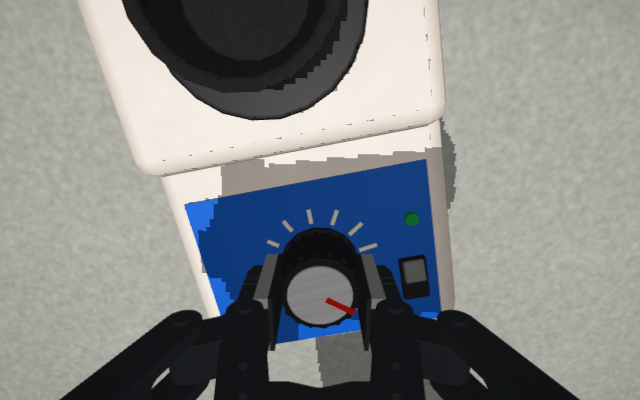

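Emit:
{"op": "drive_tool", "data": {"motion": [{"claw":0.2,"offset":[0,0,-0.1],"yaw":4},{"claw":0.2,"offset":[0,0,0],"yaw":4},{"claw":0.2,"offset":[0,0,0],"yaw":4},{"claw":0.2,"offset":[0,0,0],"yaw":0}]}}

```text
time: 5.25
eef_pos: [0.4997, 0.1863, 0.1071]
ee_rot: [3.128, -0.266, 0.007]
contact_force: [6.8, -8.2, -2.2]
width: 0.033
```

```bash
cat > q.py <<'E'
from h import *
w=cam('wrist');s=w['s']
print(s['moment'].round(3),s['joint_positions'][5],s['contact_force'].round(1),s['joint_torque'][5].round(3))
p=[b for b in blobs(w,(0,150,80),(6,255,255),20)]
h=cv2.cvtColor(w['img'],cv2.COLOR_BGR2HSV);m=cv2.inRange(h,(0,130,70),(7,255,255));m[:240]=0;m[:,:270]=0;m[:,380:]=0
ys,xs=np.nonzero(m);l=cv2.fitLine(np.c_[xs,ys].astype(np.float32),2,0,.01,.01).ravel();print(len(xs),np.degrees(np.arctan2(l[1],l[0])),l[2:])
E
python3 q.py
```

```text
[-1.34  -1.184  0.29 ] 1.880286084368063 [ 6.8 -8.2 -2.2] 1.218
162 18.017902 [341.20987 303.65433]
```

Emit:
{"op": "drive_tool", "data": {"motion": [{"claw":0.2,"offset":[0,0,0],"yaw":4},{"claw":0.2,"offset":[0,0,0],"yaw":4},{"claw":0.2,"offset":[0,0,0],"yaw":4},{"claw":0.2,"offset":[0,0,0],"yaw":0}], "squeeze": 45}}

```text
time: 5.63
eef_pos: [0.4976, 0.1868, 0.1071]
ee_rot: [3.083, -0.592, -0.001]
contact_force: [-4.7, -7.5, 4.9]
width: 0.0322
```

```bash
python3 q.py
```

```text
[-1.039  0.757 -0.014] 2.090214349231736 [-4.7 -7.5  4.9] 0.775
175 6.5742855 [343.48572 295.02286]
```

Emit:
{"op": "drive_tool", "data": {"motion": [{"claw":0.6,"offset":[0,0,0],"yaw":0},{"claw":1,"offset":[0,0,0],"yaw":0},{"claw":1,"offset":[0,0,0],"yaw":0},{"claw":1,"offset":[0,0,0],"yaw":0},{"claw":1,"offset":[0,0,0],"yaw":0},{"claw":1,"offset":[0,0,-1],"yaw":0},{"claw":1,"offset":[0,0,-2],"yaw":0},{"claw":1,"offset":[0,0,-3],"yaw":0},{"claw":1,"offset":[0,0,-3],"yaw":0},{"claw":1,"offset":[0,0,-3],"yaw":0},{"claw":1,"offset":[0,0,-3],"yaw":0},{"claw":1,"offset":[0,0,0],"yaw":-7},{"claw":1,"offset":[0,0,0],"yaw":-7},{"claw":1,"offset":[0,0,0],"yaw":-7},{"claw":1,"offset":[0,0,0],"yaw":-7},{"claw":1,"offset":[0,0,0],"yaw":0}]}}

```text
time: 7.02
eef_pos: [0.4979, 0.1876, 0.2571]
ee_rot: [-3.136, -0.184, -0.001]
contact_force: [-0.5, -0.1, 0.4]
width: 0.0855
```

```bash
python3 - <<'E'
from h import *
w=cam('wrist');s=w['s'];cv2.imwrite('pics/w4.png',w['img'])
print(s['time'],s['eef_pos'],s['ee_rot'],s['joint_positions'],s['width'],proj(w,[.498,.187,.125]),proj(w,[.6,.21,.159]))
E
```

```text
7.0167 [0.49789513 0.18755609 0.25708316] [-3.13609420e+00 -1.83611870e-01 -1.15338188e-03] [1.39857318e-01 3.10574130e-01 1.43316074e+00 6.87131797e-05
 1.39711553e+00 1.59367943e+00] 0.08553338902157757 [319.63661366 187.97111749] [302.31737124  44.24650091]
```

View pics/w4.png

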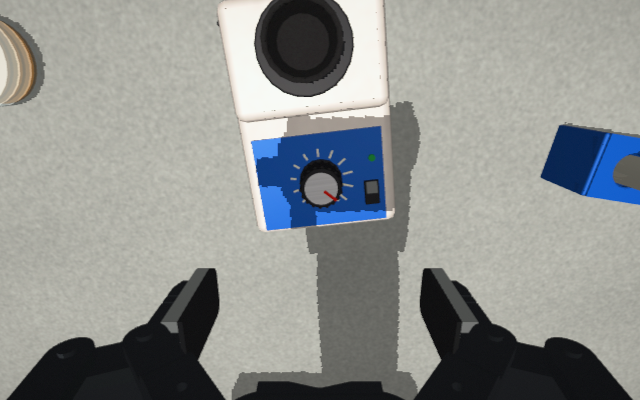

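Emit:
{"op": "drive_tool", "data": {"motion": [{"claw":1,"offset":[-0.1,3.5,0],"yaw":0},{"claw":1,"offset":[-0.1,3.5,0],"yaw":0},{"claw":1,"offset":[-0.1,3.5,0],"yaw":0},{"claw":1,"offset":[-0.1,3.5,0],"yaw":0},{"claw":1,"offset":[-0.1,3.5,0],"yaw":0},{"claw":1,"offset":[-0.1,3.5,0],"yaw":0},{"claw":1,"offset":[-0.1,3.5,0],"yaw":0},{"claw":1,"offset":[-0.1,3.5,0],"yaw":0},{"claw":1,"offset":[0,3.5,0],"yaw":0},{"claw":1,"offset":[0,3.4,0],"yaw":0}]}}

```text
time: 7.9
eef_pos: [0.529, -0.162, 0.2568]
ee_rot: [3.137, 0.169, 0.001]
contact_force: [-0.3, 0.3, 0.0]
width: 0.0856
```

Emit:
{"op": "drive_tool", "data": {"motion": [{"claw":1,"offset":[0,0,0],"yaw":-7},{"claw":1,"offset":[0,0,0],"yaw":-7},{"claw":1,"offset":[0,0,0],"yaw":-7},{"claw":1,"offset":[0,0,0],"yaw":-7},{"claw":1,"offset":[0,0,0],"yaw":-7},{"claw":1,"offset":[0,0,0],"yaw":-7},{"claw":1,"offset":[0,0,0],"yaw":-7},{"claw":1,"offset":[0,0,0],"yaw":-7},{"claw":1,"offset":[0,0,0],"yaw":-7},{"claw":1,"offset":[0,0,0],"yaw":-7},{"claw":1,"offset":[0,0,0],"yaw":-7},{"claw":1,"offset":[0,0,0],"yaw":-4},{"claw":1,"offset":[0,0,0],"yaw":0}]}}

```text
time: 8.98
eef_pos: [0.5292, -0.1601, 0.2566]
ee_rot: [2.272, 2.17, 0.0]
contact_force: [0.1, 0.0, -0.2]
width: 0.0854
```

```bash
python3 - <<'E'
from h import *
w=cam('wrist');s=w['s'];cv2.imwrite('pics/w5.png',w['img'])
print(s['time'],s['eef_pos'],s['ee_rot'],s['joint_positions'])
for k,lo,hi in(('or',(6,120,60),(18,255,255)),('gr',(40,90,40),(85,255,255))):
  for p,st in blobs(w,lo,hi,300):
    c=(st[0]+st[2]/2,st[1]+st[3]/2);print(k,p,st,onz(w,*p,.122),onz(w,*c,.122))
print(totool(onz(w,*[p for p,st in blobs(w,(6,120,60),(18,255,255),300)][0],.12)))
E
```

```text
8.9833 [ 0.52917784 -0.16013515  0.25663443] [2.27173447e+00 2.16970711e+00 1.36979765e-04] [-5.05800603e-01  3.58191634e-01  1.36892651e+00  2.67625652e-05
  1.41426652e+00 -4.59869497e-01]
or [518.3  27. ] [511, 0, 30, 51, 348] [ 0.67631755 -0.04783447  0.122     ] [ 0.68167899 -0.04711347  0.122     ]
or [592.3  19.3] [550, 0, 90, 45, 3354] [ 0.72816683 -0.04528546  0.122     ] [ 0.73049471 -0.04744462  0.122     ]
or [323.  185.8] [303, 164, 42, 44, 1419] [ 0.5319455  -0.15905612  0.122     ] [ 0.53275666 -0.15926475  0.122     ]
gr [323. 123.] [300, 100, 46, 47, 1557] [ 0.53411977 -0.10858075  0.122     ] [ 0.53410341 -0.10896056  0.122     ]
gr [323.1 293.1] [305, 273, 38, 41, 1203] [ 0.52766667 -0.26050387  0.122     ] [ 0.52846731 -0.2609631   0.122     ]
[11.97 14.24 13.66]
```

View pics/w5.png

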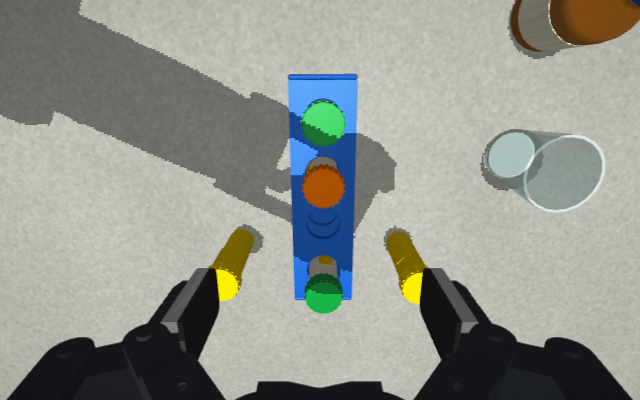

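Emit:
{"op": "drive_tool", "data": {"motion": [{"claw":1,"offset":[0.1,0.3,3],"yaw":0},{"claw":1,"offset":[0,0,3],"yaw":0},{"claw":1,"offset":[0,0,3],"yaw":0},{"claw":1,"offset":[0,0,3],"yaw":0},{"claw":1,"offset":[0,0,2.5],"yaw":0},{"claw":0.9,"offset":[0,0,1.3],"yaw":0},{"claw":0.7,"offset":[0,0,0.5],"yaw":0},{"claw":0.55,"offset":[0,0,0],"yaw":0},{"claw":0.48,"offset":[0,0,0],"yaw":0},{"claw":0.42,"offset":[0,0,0],"yaw":0},{"claw":0.38,"offset":[0,0,0],"yaw":0},{"claw":0.3,"offset":[0,0,0],"yaw":0},{"claw":0.2,"offset":[0,0,0],"yaw":0},{"claw":0.2,"offset":[0,0,0],"yaw":0},{"claw":0.2,"offset":[0,0,0],"yaw":0}], "squeeze": 50}}

```text
time: 10.28
eef_pos: [0.5329, -0.1597, 0.0948]
ee_rot: [2.269, 2.169, 0.001]
contact_force: [-0.9, -0.2, 6.8]
width: 0.0325
```

```bash
python3 - <<'E'
from h import *
s=arm.read_state();print(s['time'],s['eef_pos'],s['ee_rot'],s['contact_force'],s['moment'],s['width'])
w=cam('wrist');w4=dict(w);im=cv2.imread('pics/w4.png')
# cup/mixer geometry from w4 (pose there)
T=np.eye(4);T[:3,:3]=R.from_rotvec([-3.1360942,-.18361187,-.00115]).as_matrix();T[:3,3]=[.49789513,.18755609,.25708316]
W=T@np.array(w['tool_from_camera']);c=dict(img=im,mtx=w['mtx'],eye=W[:3,3],rotation=W[:3,:3])
h=cv2.cvtColor(im,cv2.COLOR_BGR2HSV)
m=cv2.inRange(h,(100,120,60),(125,255,255));m[:,:230]=0;m[:,420:]=0
ct=max(cv2.findContours(m,0,1)[0],key=cv2.contourArea);q=cv2.approxPolyDP(cv2.convexHull(ct),8,True)[:,0]
P=np.array([onz(c,*p,.0955)[:2] for p in q]);print('panel',q.tolist(),P.round(4).tolist())
g=cv2.cvtColor(im,cv2.COLOR_BGR2GRAY);wht=[b for b in blobs(c,(0,0,90),(180,70,255),300)]
for p,st in wht: print(p,st[4],onz(c,*p,.125))
for t in(30,45,60,80):
  m=(g[:110,230:380]<t).astype('uint8');n,l,st,ce=cv2.connectedComponentsWithStats(m);i=1+np.argmax(st[1:,4]);print(t,st[i].tolist())
E
```

```text
10.2833 [ 0.53291712 -0.1597084   0.09477521] [2.26884263e+00 2.16912817e+00 1.15859798e-03] [-0.89568436 -0.2031486   6.77138832] [-0.01167627  0.16648987  0.01378531] 0.0325494340847091
panel [[380, 127], [385, 217], [267, 229], [252, 141]] [[0.5492, 0.1418], [0.4687, 0.1232], [0.4441, 0.2309], [0.5247, 0.2494]]
[312.8 183.4] 198833 [0.50128213 0.19361283 0.125     ]
[628.1 171.6] 705 [ 0.5403136  -0.05642934  0.125     ]
[320.2 188. ] 806 [0.49812306 0.18720592 0.125     ]
30 [35, 0, 73, 79, 2089]
45 [30, 0, 85, 83, 5642]
60 [30, 0, 86, 84, 5779]
80 [25, 0, 98, 97, 7026]
```

Emit:
{"op": "drive_tool", "data": {"motion": [{"claw":0.2,"offset":[0,0,-0.5],"yaw":0},{"claw":0.2,"offset":[0,0,-1.5],"yaw":0},{"claw":0.2,"offset":[0,0,-2.5],"yaw":0},{"claw":0.2,"offset":[0,0,-2.5],"yaw":0},{"claw":0.2,"offset":[0,0,-2.5],"yaw":0},{"claw":0.2,"offset":[0,0,-2.5],"yaw":0},{"claw":0.2,"offset":[0,0,-2.5],"yaw":0},{"claw":0.2,"offset":[0,0,-2.5],"yaw":0},{"claw":0.2,"offset":[0,0,-2],"yaw":0},{"claw":0.2,"offset":[0,0,-1],"yaw":0},{"claw":0.2,"offset":[0,0,0],"yaw":0}], "squeeze": 60}}

```text
time: 11.25
eef_pos: [0.5327, -0.1595, 0.2955]
ee_rot: [2.268, 2.169, 0.002]
contact_force: [0.9, -0.3, -0.7]
width: 0.0316
```

Emit:
{"op": "drive_tool", "data": {"motion": [{"claw":0.2,"offset":[1.2,0.2,0],"yaw":0},{"claw":0.2,"offset":[2.4,0.3,0],"yaw":0},{"claw":0.2,"offset":[2.7,0.4,0],"yaw":0},{"claw":0.2,"offset":[2.7,0.4,0],"yaw":0},{"claw":0.2,"offset":[2.7,0.4,0],"yaw":0},{"claw":0.2,"offset":[2.7,0.4,0],"yaw":0},{"claw":0.2,"offset":[2.7,0.4,0],"yaw":0},{"claw":0.2,"offset":[2.7,0.4,0],"yaw":0},{"claw":0.2,"offset":[2.7,0.4,0],"yaw":0},{"claw":0.2,"offset":[2.7,0.4,0],"yaw":0},{"claw":0.2,"offset":[2.7,0.4,0],"yaw":0},{"claw":0.2,"offset":[2.7,0.4,0],"yaw":0},{"claw":0.2,"offset":[2.7,0.4,0],"yaw":0},{"claw":0.2,"offset":[2.4,0.2,0],"yaw":0},{"claw":0.2,"offset":[1.6,0.2,0],"yaw":0},{"claw":0.2,"offset":[0,0,0],"yaw":0},{"claw":0.2,"offset":[0,0,0],"yaw":0}]}}

```text
time: 12.67
eef_pos: [0.6011, 0.212, 0.2914]
ee_rot: [-2.267, -2.172, 0.004]
contact_force: [-0.5, 0.2, -1.5]
width: 0.0323
```

```bash
python3 - <<'E'
from h import *
w=cam('wrist');s=w['s'];cv2.imwrite('pics/w6.png',w['img'])
print(s['time'],s['eef_pos'],s['ee_rot'],s['contact_force'],s['moment'],s['width'],s['joint_positions'])
print('cup exp',proj(w,[.603,.211,.159]))
c=cam('scene');cv2.imwrite('pics/s6.png',c['img'])
p=s['eef_pos'];a=[proj(c,[p[0],p[1],z]).round(1).tolist() for z in(p[2]+.027,p[2]-.089)];print('axis exp in scene',a, 'cup',proj(c,[.603,.211,.159]))
u,v=np.array(a).mean(0).astype(int)
cr=cv2.resize(c['img'][v-50:v+50,u-60:u+60],None,fx=4,fy=4,interpolation=cv2.INTER_CUBIC)
wc=cv2.resize(w['img'],(320,200))
cv2.imwrite('pics/m6.png',np.hstack([cr,np.vstack([wc,np.zeros((200,320,3),np.uint8)])]));print(u-60,v-50)
E
```

```text
12.6667 [0.60110266 0.21200284 0.29139651] [-2.26744448 -2.17198646  0.00400595] [-0.52344172  0.16099503 -1.52692603] [-2.20635277e-02  5.66046025e-05  8.91046333e-03] 0.032349201172702964 [ 1.55600657e-01  5.49237174e-01  9.96311259e-01 -5.26893154e-05
  1.59911696e+00  1.98597239e-01]
cup exp [322.59599018 188.98048877]
axis exp in scene [[386.5, 139.4], [384.2, 173.1]] cup [383.19425503 185.26572172]
325 106
```

View pics/m6.png

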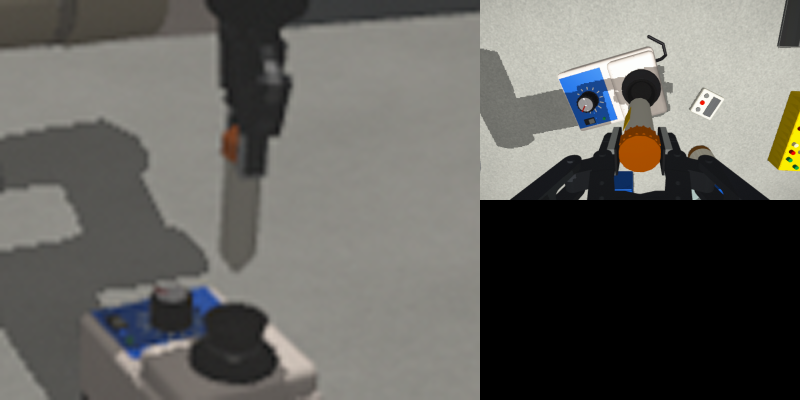

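Emit:
{"op": "drive_tool", "data": {"motion": [{"claw":0.2,"offset":[-0.1,0.2,0.6],"yaw":0},{"claw":0.2,"offset":[0,0,1.5],"yaw":0},{"claw":0.2,"offset":[0,0,1.5],"yaw":0},{"claw":0.2,"offset":[0,0,1],"yaw":0},{"claw":0.2,"offset":[0,0,0.6],"yaw":0},{"claw":0.2,"offset":[0,0,0.3],"yaw":0},{"claw":0.2,"offset":[0,0,0],"yaw":0},{"claw":0.2,"offset":[0,0,0],"yaw":0},{"claw":0.2,"offset":[0,0,0],"yaw":0}]}}

```text
time: 13.52
eef_pos: [0.604, 0.2099, 0.2391]
ee_rot: [2.27, 2.171, 0.002]
contact_force: [0.3, -0.3, 0.1]
width: 0.0322
```

```bash
cat > r.py <<'E'
from h import *
s=arm.read_state();print(s['time'],s['eef_pos'].round(5),s['ee_rot'].round(4),s['contact_force'].round(2),s['moment'].round(3),s['width'])
E
python3 r.py
```

```text
13.5167 [0.604   0.20988 0.23913] [2.2698e+00 2.1708e+00 1.8000e-03] [ 0.33 -0.33  0.07] [ 0.027  0.026 -0.026] 0.032175226736328257
```

Emit:
{"op": "drive_tool", "data": {"motion": [{"claw":0.2,"offset":[0,0,0.3],"yaw":0},{"claw":0.2,"offset":[0,0,0.3],"yaw":0},{"claw":0.2,"offset":[0,0,0],"yaw":0},{"claw":0.2,"offset":[0,0,0],"yaw":0}]}}

```text
time: 13.85
eef_pos: [0.6037, 0.2099, 0.2321]
ee_rot: [-2.27, -2.171, 0.001]
contact_force: [0.5, -0.0, -0.6]
width: 0.0324
```

Emit:
{"op": "drive_tool", "data": {"motion": [{"claw":0.2,"offset":[0,0,0.2],"yaw":0},{"claw":0.2,"offset":[0,0,0],"yaw":0},{"claw":0.2,"offset":[0,0,0],"yaw":0}]}}

```text
time: 14.1
eef_pos: [0.6039, 0.2099, 0.2307]
ee_rot: [2.27, 2.171, 0.001]
contact_force: [1.1, 0.7, 1.1]
width: 0.032
```

Emit:
{"op": "drive_tool", "data": {"motion": [{"claw":0.2,"offset":[0,0,0.2],"yaw":0},{"claw":0.2,"offset":[0,0,0],"yaw":0},{"claw":0.2,"offset":[0,0,0],"yaw":0}]}}

```text
time: 14.35
eef_pos: [0.6039, 0.2099, 0.2286]
ee_rot: [2.27, 2.171, 0.001]
contact_force: [-0.5, -0.0, 2.8]
width: 0.0319
```

Emit:
{"op": "drive_tool", "data": {"motion": [{"claw":0.2,"offset":[0,0,0.15],"yaw":0},{"claw":0.2,"offset":[0,0,0],"yaw":0},{"claw":0.2,"offset":[0,0,0],"yaw":0},{"claw":0.2,"offset":[0,0,0],"yaw":0}]}}

```text
time: 14.68
eef_pos: [0.6039, 0.2099, 0.227]
ee_rot: [2.27, 2.171, 0.001]
contact_force: [1.3, 0.6, 4.4]
width: 0.0323
```

```bash
python3 - <<'E'
from h import *
f=[];z=[]
for i in range(10):
    cam('top' if i<9 else 'wrist');s=arm.read_state();f.append(s['contact_force']);z.append(s['eef_pos'])
print(s['time'],np.mean(f,0),np.std(f,0),np.mean(z,0),s['moment'],s['width'])
c=cam('scene');cv2.imwrite('pics/s7.png',c['img'])
w=cam('wrist');cv2.imwrite('pics/w7.png',w['img'])
cr=cv2.resize(c['img'][120:220,325:445],None,fx=4,fy=4,interpolation=cv2.INTER_CUBIC)
cv2.imwrite('pics/m7.png',np.hstack([cr,np.vstack([cv2.resize(w['img'],(320,200)),cv2.resize(c['img'],(320,200))])]))
E
```

```text
15.1833 [ 0.70845119 -0.06357322  4.20133125] [0.36051505 0.3811423  0.43252182] [0.60383751 0.20987195 0.22689608] [-0.0237881  -0.30903396 -0.04182526] 0.03199309159859763
```

View pics/m7.png

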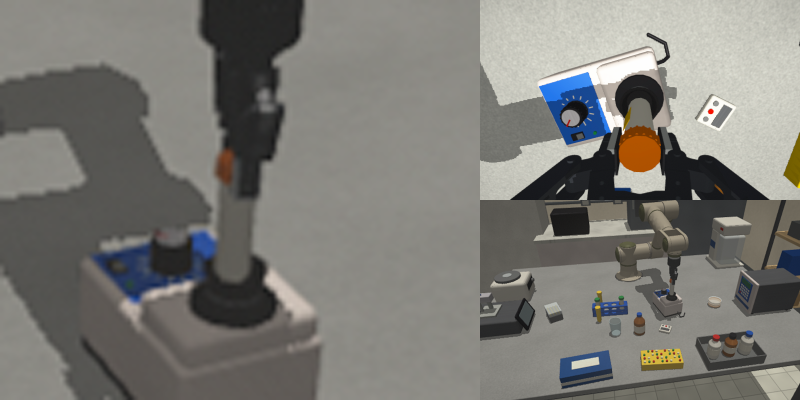

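Emit:
{"op": "drive_tool", "data": {"motion": [{"claw":0.2,"offset":[0,0,0],"yaw":0},{"claw":0.2,"offset":[0,0,0],"yaw":0},{"claw":0.2,"offset":[0,0,0],"yaw":0},{"claw":0.2,"offset":[0,0,0],"yaw":0},{"claw":0.2,"offset":[0,0,0],"yaw":0},{"claw":0.2,"offset":[0,0,0],"yaw":0},{"claw":0.2,"offset":[0,0,0],"yaw":0},{"claw":0.2,"offset":[0,0,0],"yaw":0},{"claw":0.2,"offset":[0,0,0],"yaw":0},{"claw":0.2,"offset":[0,0,0],"yaw":0},{"claw":0.2,"offset":[0,0,0],"yaw":0},{"claw":0.2,"offset":[0,0,0],"yaw":0},{"claw":0.2,"offset":[0,0,0],"yaw":0},{"claw":0.2,"offset":[0,0,0],"yaw":0},{"claw":0.2,"offset":[0,0,0],"yaw":0}]}}

```text
time: 16.53
eef_pos: [0.6038, 0.2099, 0.2268]
ee_rot: [-2.27, -2.171, -0.0]
contact_force: [1.2, 0.0, 5.0]
width: 0.0321
```

Emit:
{"op": "drive_tool", "data": {"motion": [{"claw":0.2,"offset":[0,0,0],"yaw":0},{"claw":0.2,"offset":[0,0,0],"yaw":0},{"claw":0.2,"offset":[0,0,0],"yaw":0},{"claw":0.2,"offset":[0,0,0],"yaw":0},{"claw":0.2,"offset":[0,0,0],"yaw":0},{"claw":0.2,"offset":[0,0,0],"yaw":0},{"claw":0.2,"offset":[0,0,0],"yaw":0},{"claw":0.2,"offset":[0,0,0],"yaw":0},{"claw":0.2,"offset":[0,0,0],"yaw":0},{"claw":0.2,"offset":[0,0,0],"yaw":0},{"claw":0.2,"offset":[0,0,0],"yaw":0},{"claw":0.2,"offset":[0,0,0],"yaw":0},{"claw":0.2,"offset":[0,0,0],"yaw":0},{"claw":0.2,"offset":[0,0,0],"yaw":0},{"claw":0.2,"offset":[0,0,0],"yaw":0}]}}

```text
time: 17.78
eef_pos: [0.6037, 0.2099, 0.2268]
ee_rot: [2.27, 2.171, -0.0]
contact_force: [1.6, 0.3, 4.4]
width: 0.0318
```

```bash
python3 r.py; python3 - <<'E'
from h import *
s=arm.read_state()
if 3<s['contact_force'][2]<6 and abs(s['eef_pos'][2]-.2269)<.0008 and s['width']>.028: print(arm.close_job())
else: print('not closed')
E
```

```text
17.7833 [0.60375 0.20987 0.22679] [ 2.2703  2.1714 -0.    ] [1.59 0.25 4.42] [ 0.019 -0.417  0.002] 0.03183233923286114
the job is handed in; nothing more can be done
None
```

The job is done and handed in at 17.8 s. The knob is at full speed and the orange-capped tube stands upright in the mixer's cup, still gripped and pressed about halfway down.

- **Knob:** I turned it clockwise until it stopped. A further 12° turn of the gripper made the fingers slip round it by about 11°, with its pointer staying put. After I let go, the pointer stood at the last tick mark.
- **Tube:** I lifted the orange-capped tube straight out of the rack. A picture taken before lowering showed its tip within about a pixel of where it should be.
- **Press:** The tool went down about 4 mm after first contact. The wrist force averaged about 4.2 N, which with the tube's weight added means a cup travel of roughly 3.7 to 4 mm. I held it for over 2.5 s before handing in. The final reading was 4.4 N.

Two measurements disagreed slightly. The first top-camera reading of the knob was about 8 mm off the wrist camera's, because I had read its pixel roughly; measured properly, they agreed to about 2 mm. The cup's centre also varied by up to 6 mm between estimates, so I used the knob position plus the stated 108 mm along the mixer's axis. A side force of about 1.6 N and a moment of about 0.4 N m remained at the end. The other tubes and objects on the bench were not touched.

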